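Turn the block heater down and hold its tube block up

TASK

Turn the dial of the block heater down until its pointer is at the one long, thick mark of the scale (standby), before anything is lifted. Then take the metal tube block by its handle, lift it straight up with its tubes in it, and hold it still and level about 10 cm above its well. Finish while holding it there: do not put it back or let go; leave the bottle and the label roll alone.

Things in the scene. Friction and masses are not known exactly. Their poses are not given: they have to be found in the camera images.
- heater: Block heater: a fixed white box, 144 (x) x 284 (y) x 52 mm high, lying flat on the table. Origin under its centre on the table; its y axis is its long side. On its top: the dial (black) at y = -90 mm, with the scale round it, and a rectangular well at y = +65 mm. It cannot be shifted.
- well (a point): Centre of the well's floor: 44 mm above the table, 8 mm below the heater's top. The well is 86 (x) x 106 (y) mm; the tube block stands in it with 3 mm of play all round. Axes as the heater's.
- dial (a joint): Dial angle, rad, 0 to 4.71, growing clockwise from above. The pointer, a white line on one end of the black grip bar, points 135 degrees minus this angle, counter-clockwise from the heater's x axis. Short marks every 0.524 rad from 0; the one long, thick mark (13 x 4 mm) is at 1.047. Starts at 1.75 to 2.45; stays where left (friction 0.035 N m, no spring, no clicks).
- dial_grip (a point): Point on the dial's vertical axis at gripping height: 26 mm above the heater's top, 78 mm above the table. The grip bar is 12 mm thick, 44 mm long, centred on the axis, from 6 to 36 mm above the heater's top, over a thin round skirt (radius 24 mm, 3.6 mm high). The point turns with the dial: at angle 0 its x axis is the heater's.
- block_handle (a point): Centre of the tube block's handle, where to grip: a level grey bar, 12 x 12 mm section, 106 mm long along the block's y axis, on two thin posts 45 mm either side of its middle. 90 mm above the block's underside, 134 mm above the table at the start. The block, aluminium, 80 (x) x 100 (y) x 32 mm, balances under this point; loose, 0.26 to 0.5 kg; z is up.
- block: The tube block itself (see its handle); origin at the centre of its underside. Six round holes, 12 mm wide and 26 mm deep, in two rows of three, at x = +-25 mm, y = -30, 0, 30 mm.
- sample0_mid (a point): Small white tube with a funnel mouth, 51 mm long, standing loose in a hole of the block; point 23 mm above its foot. Its top, like that of the others, is about 57 mm above the block's underside, below the handle.
- sample1_mid (a point): Plain white tube, 46 mm long, in another hole; point 23 mm above its foot.
- sample2_mid (a point): White tube with a funnel mouth, 51 mm long, in another hole; point 23 mm above its foot.
- sample3_mid (a point): Plain white tube, 46 mm long, in another hole; point 23 mm above its foot.
- buffer_mid (a point): Small white dropper bottle, 27 mm wide, 82 mm tall, standing loose on the table beyond the well end of the heater; its centre. Bystander.
- label_roll_mid (a point): Roll of labels, 61 mm across, 25 mm high, lying loose on the table beyond the dial end of the heater; its centre. Bystander.

How it is judged:
On the way, in this order (a step that is already met when the one before it is completed fails the run):
1. the dial is at the long mark while the block still stands in its well (value of joint dial between 0.897 and 1.197 rad and z of block_handle in the frame of well below 0.1 m), for 0.3 s.
2. the block is held up, level, above its well (value of joint dial between 0.897 and 1.197 rad and z of block_handle in the frame of well between 0.15 and 0.24 m and horizontal distance between block_handle and well below 0.05 m and angle between block_handle's own z axis and vertical below 0.12 rad and contact force between block and the fingers above 1 N and contact force between block and heater below 0.1 N and z of each of sample0_mid, sample1_mid, sample2_mid, sample3_mid in the frame of block_handle below -0.045 m), for 0.3 s.
At the end, for the whole second after the job is handed in: Dial within 0.15 rad of the long mark; the block held by the fingers alone, 60 to 150 mm above its seat, within 50 mm of the well's centre sideways, tilted under 0.12 rad, slower than 20 mm/s and 0.15 rad/s; all four tubes in their holes (all of step 2 and linear speed of block below 0.02 m/s and angular speed of block below 0.15 rad/s); the arm keeps its last pose, push and grip.
It fails at once if the block is tipped more than 0.35 rad (angle between block_handle's own z axis and vertical above 0.35 rad).
It fails at once if the bottle is shifted more than 30 mm or knocked over (distance of buffer_mid from where it was at the start of the episode above 0.03 m or angle between buffer_mid's own z axis and vertical above 0.5 rad).
It fails at once if the label roll is shifted more than 30 mm (distance of label_roll_mid from where it was at the start of the episode above 0.03 m).
It fails at once if the block is lifted before the dial is set (z of block_handle in the frame of well above 0.11 m and not (value of joint dial between 0.897 and 1.197 rad)).
It also fails if it takes over 42 s, if anything falls off the work surface, if the arm or the gripper's body presses on something with over 40 N, if the wrist force passes 120 N, or if a joint passes its speed limit or range.

ROBOT

A 6-joint arm with a two-finger parallel gripper is mounted at the origin on a cart in front of the work surface, level with it; the furniture and walls round the work are solid. World frame = base frame: x ahead of the robot, y to its left, z up, the work surface at z = 0. Lengths are in m, angles in rad, forces in N, time in s.
With the tool pointing down it reaches from about 0.35 to 0.8 m from the base axis. Payload 7.3 kg.
Tool frame: the origin (TCP) lies at the very end of the fingers, on their centre line; the grasp point (between the pads) lies 19 mm behind it; z points along the fingers, y is the line along which they close (so a half turn about z gives the same grasp; the last joint's range is limited). The gripper opens to 85 mm and grips with 20 to 120 N. Pads are 22 mm wide; open, the fingers measure 114 mm over their backs; the gripper's body (76 mm by 85 mm) begins 54 mm behind the grasp point. The pads swing forward as they close: fully open they stand 13 mm farther back than shut.
Start: joints at [1.115, 0.342, 1.524, -0, 1.275, -0.146], TCP at [0.16, 0.5, 0.231] pointing down, gripper open.
Joint ranges: [-2.53, 2.53], [-0.77, 2.02], [0.04, 2.7], [-1, 4.14], [0.28, 2.66], [-3.11, 3.11]. Speed limits (rad/s): [2.57, 2.57, 3.14, 3.14, 3.14, 3.14].

INTERFACE

Orientations are given as a 3x3 rotation matrix whose columns are the frame's x, y, z axes.
In Python, from station import manip gives the robot as it stands.
- The arm moves only by the shell command python3 -m pendant 'ROWS' [FORCE]. ROWS is JSON, a list of rows, each an object of numbers: "wx", "wy", "wz": the turn, a rotation vector about the tool's x, y, z in units of 90 degrees (1.0 is 90 degrees); "dx", "dy", "dz": the shift along the tool's x, y, z in units of 80 mm (1.0 is 80 mm); "grip": the opening, from 0 (shut) to 1 (fully open). A call has 1 to 20 rows; each row is the pose to reach, as a shift and turn from the pose commanded when the call began, along the tool's axes at that moment; what a row does not reach only later rows make up. A row lasts 1/12 s, in which the tool goes at most 41.7 mm and 7.16 degrees, less where a joint would pass 70% of its speed; a pose out of reach is approached as far as the arm can. A call with a number of a shift or a turn outside -1 to 1 is refused whole. A call with a gripper value outside its range is refused whole. The fingers move at their own pace and stop on an object; FORCE is the grip in N (left out, the last holds). Time passes only in rows, so rows that repeat a pose let the fingers close. It gives the time, the measured TCP pose, the force, the opening and the grip force at its end, in the units of the state.
- manip.read_state(): the state, without advancing time (a new reading comes with each control period).
- manip.snapshot(name): name is "scene" or "top" or "wrist"; returns (picture, depth): 480x640x3 uint8, blue, green, red; 480x640 float32, m along the optical axis (not along the pixel's ray), 0 where there is no reading.
- manip.calibration(name): a dict with "intrinsics" (3x3 intrinsics, pixels), "R" (3x3) and "t" (3): a world point X has camera coordinates R X + t. Camera axes: x right, y down, z forward; pixel columns grow to the right and rows downward; lengths in m; the calibration is good to about 2 mm. A picture is of the moment at which its call begins: read the wrist's pose just before it. calibration takes no time and is no camera call; for the wrist camera it gives the pose at the moment of the call.
- manip.hand_in(): hands the job in; it is judged then, once.
The state is a dict: "t": time; "joint_positions": joint angles; "joint_vel": joint speeds; "effort": joint torques, N m; "tcp_pos": TCP position; "orientation": TCP orientation; "contact_force": force on the tool from outside, world axes, zero at the start; "torque": the same for the moment, N m; "grip_width": finger opening in m; "grasp_force": force on a finger pad.
Only numpy, scipy, OpenCV 4.12 (cv2) and the standard library are available. Lean on these libraries where they do the work, as an engineer would, in place of code of your own. Each camera call takes 0.05 s, during which the arm holds its last target. There are 200 camera calls.

## Working session

There is one attempt and no reset: what is moved stays moved. The work goes in short steps, Python scripts to look and compute and a shell command to move; the robot and the scene stay as the last step left them, time stands still between calls to the robot, and variables do not carry over. Pictures are saved under pics/ and viewed, at most 10 in all, crops included, and the job is handed in when it is done.

```bash
mkdir -p pics; ls; cat > h.py <<'E'
import numpy as np, cv2
from station import manip
def ray(c,px,z):
    K=np.array(c["intrinsics"]);R=np.array(c["R"]);t=np.array(c["t"])
    o=-R.T@t; d=R.T@np.linalg.inv(K)@np.array([px[0],px[1],1.0])
    return o+d*(z-o[2])/d[2]
def cloud(c,D):
    K=np.array(c["intrinsics"]);R=np.array(c["R"]);t=np.array(c["t"])
    v,u=np.mgrid[:480,:640]; P=np.stack([u,v,np.ones_like(u)],-1)@np.linalg.inv(K).T*D[...,None]
    return (P-t)@R
E
python3 - <<'E'
from h import *
s=manip.read_state();print(s)
for n in ["top","scene"]:
    p,d=manip.snapshot(n);c=manip.calibration(n);cv2.imwrite(f"pics/{n}0.png",p);np.savez(f"{n}0.npz",p=p,d=d)
    print(n,c)
E
```

```text
pics
{'t': 0.0, 'joint_positions': array([ 1.11499654e+00,  3.42751702e-01,  1.52503679e+00, -1.62869265e-05,
        1.27539756e+00, -1.46001602e-01]), 'joint_vel': array([-0.00053957,  0.00049794,  0.00136415, -0.00050392,  0.00096982,
        0.00094253]), 'effort': array([-7.70429097e-06, -4.33684802e+01, -2.46011889e+01, -1.19563633e-04,
        8.03522154e-03, -1.22885835e-04]), 'tcp_pos': array([0.15985682, 0.49964046, 0.23060402]), 'orientation': array([[-9.52396492e-01,  3.04861361e-01, -6.87389881e-04],
       [ 3.04862059e-01,  9.52395432e-01, -1.43758094e-03],
       [ 2.16404101e-04, -1.57870613e-03, -9.99998730e-01]]), 'contact_force': array([-0.64087912, -0.19208317,  0.60625756]), 'torque': array([-0.01333007, -0.01390608,  0.05749444]), 'grasp_force': 0.0, 'grip_width': 0.08571311033403277}
top {'intrinsics': array([[553.93378135,   0.        , 325.9758525 ],
       [  0.        , 553.93378135, 236.46825351],
       [  0.        ,   0.        ,   1.        ]]), 'R': array([[-0.0153302 , -0.99936685, -0.0321073 ],
       [-0.99680096,  0.01779416, -0.07791801],
       [ 0.07844   ,  0.03081009, -0.99644262]]), 't': array([0.06360922, 0.53702045, 0.94038823])}
scene {'intrinsics': array([[529.89155926,   0.        , 307.20680376],
       [  0.        , 529.89155926, 237.64652132],
       [  0.        ,   0.        ,   1.        ]]), 'R': array([[ 0.62603429, -0.77954956,  0.01958452],
       [-0.57515375, -0.47855782, -0.66346106],
       [ 0.52657311,  0.40408526, -0.74795445]]), 't': array([-0.31577823,  0.40718908,  0.65060393])}
```

View pics/top0.png

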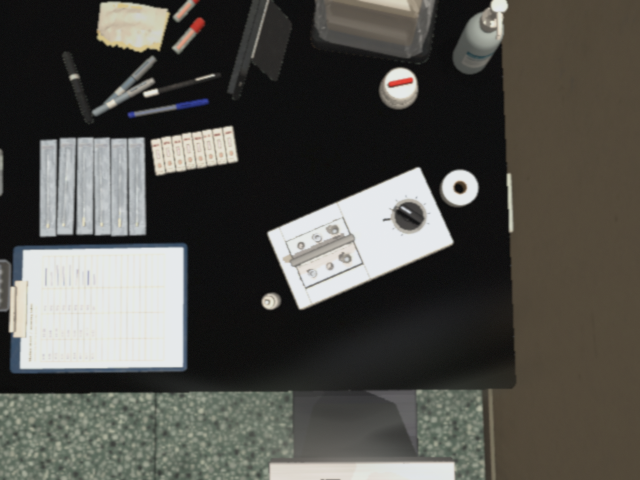

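```bash
python3 - <<'E'
from h import *
f=np.load("top0.npz");p=f["p"];c=manip.calibration("top")
g=cv2.cvtColor(p,cv2.COLOR_BGR2GRAY)
m=(g>130).astype(np.uint8);m=cv2.morphologyEx(m,cv2.MORPH_CLOSE,np.ones((5,5)))
for k in cv2.findContours(m,cv2.RETR_EXTERNAL,cv2.CHAIN_APPROX_NONE)[0]:
    if cv2.pointPolygonTest(k,(385,240),False)>0:
        b=cv2.minAreaRect(cv2.convexHull(k)); q=cv2.boxPoints(b);print(q)
        P=np.array([ray(c,x,0.052) for x in q]);print(P)
        print([np.linalg.norm(P[i]-P[i-1]) for i in range(4)],P.mean(0))
cv2.imwrite("pics/crop1.png",np.hstack([cv2.resize(p[180:250,370:450],(400,350),interpolation=cv2.INTER_CUBIC),cv2.resize(p[205:295,275:365],(350,350),interpolation=cv2.INTER_CUBIC)]))
E
```

```text
[[265.6375  232.23158]
 [420.1272  165.36288]
 [453.7846  243.1231 ]
 [299.29492 309.9918 ]]
[[ 0.54464032  0.15565427  0.052     ]
 [ 0.6533645  -0.10732291  0.052     ]
 [ 0.5206903  -0.15945362  0.052     ]
 [ 0.41341972  0.10017516  0.052     ]]
[np.float64(0.14246676016853393), np.float64(0.2845662440880264), np.float64(0.14254842762677605), np.float64(0.28091650246805755)] [ 0.53302871 -0.00273678  0.052     ]
```

View pics/crop1.png

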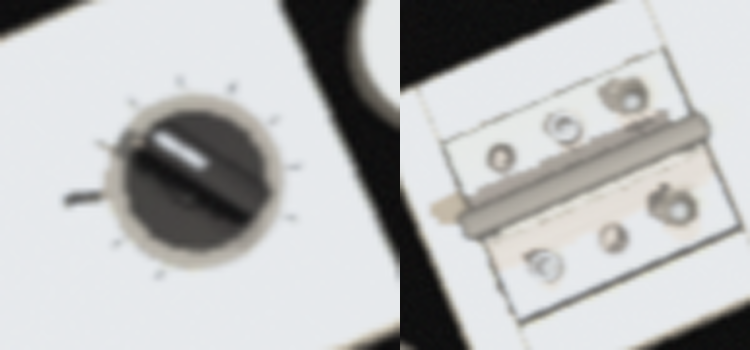

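View pics/scene0.png

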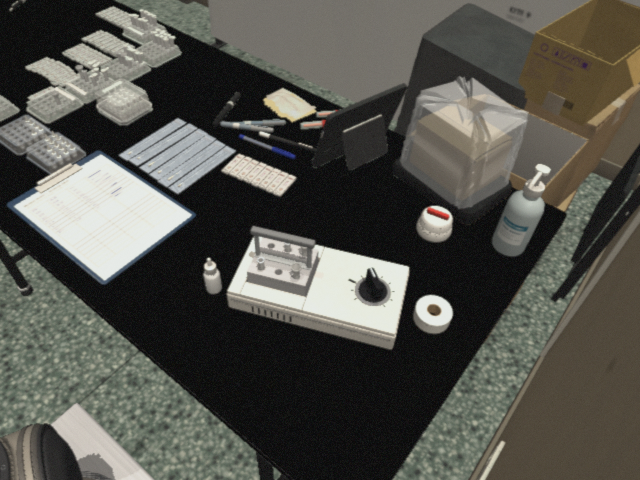

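The top view shows the dial at about (409,216): its pointer is up-left, and the long mark is due left at about (387,219). The handle runs (286,259)–(355,238). The scene view agrees, with the bottle at (212,276) and the roll at (433,314).

```bash
python3 - <<'E'
from h import *
f=np.load("top0.npz");p=f["p"];c=manip.calibration("top");d=f["d"]
ang=lambda a,b:np.degrees(np.arctan2(*(b-a)[1::-1]))
# crop px -> full px
fx=lambda x,y:(370+(x+.5)/5-.5,180+(y+.5)/5-.5)
a,b=[ray(c,fx(*q),.088) for q in[(205,165),(155,133)]];print("pointer",a,b,ang(a,b))
a2,b2=[ray(c,fx(*q),.052) for q in[(100,197),(66,199)]];print("mark",a2,b2,ang(a2,b2))
print("skirt c",ray(c,fx(195,180),.054))
C=np.array([.533,-.003]);y=np.array([-.382,.924]);print("dial exp",C-.09*y,"handle exp",C+.065*y)
D=(C-.09*y)
print("mark from D",ang(D,b2[:2]),"ptr from D",ang(D,b[:2]))
P=cloud(c,d)
m=(P[...,2]>.12)&(P[...,2]<.16)&(np.hypot(P[...,0]-.51,P[...,1]-.057)<.1)
q=P[m];print(len(q),np.median(q[:,2]),cv2.minAreaRect(q[:,:2].astype(np.float32)))
m=(P[...,2]>.076)&(P[...,2]<.1)&(np.hypot(*(P[...,:2]-D).transpose(2,0,1))<.04)
q=P[m];print(len(q),np.median(q[:,2]),cv2.minAreaRect(q[:,:2].astype(np.float32)))
e=[ray(c,(275+(x+.5)*90/350-.5,205+(yy+.5)*90/350-.5),.140) for x,yy in[((465-400),222),(705-400,128)]];print("handle ends",e,np.mean(e,0),ang(e[1],e[0]))
E
```

```text
pointer [ 0.56902978 -0.08468011  0.088     ] [ 0.57975561 -0.06886128  0.088     ] 55.86107059340202
mark [ 0.5631773 -0.0536724  0.052    ] [ 0.56271625 -0.0422605   0.052     ] 92.31349284109164
skirt c [ 0.56809053 -0.0853832   0.054     ]
dial exp [ 0.56738 -0.08616] handle exp [0.50817 0.05706]
mark from D 96.06417785219752 ptr from D 54.419837413540996
551 0.14016731689903417 ((0.508540153503418, 0.058364152908325195), (0.012221802026033401, 0.10556498914957047), 22.3984432220459)
228 0.0877942340070682 ((0.5677275657653809, -0.0846836119890213), (0.04436373710632324, 0.012242542579770088), 56.0106315612793)
handle ends [array([0.49113621, 0.10433359, 0.14      ]), array([0.52633686, 0.00986375, 0.14      ])] [0.50873654 0.05709867 0.14      ] 110.43602770706357
```

```bash

python3 -m pendant '[{"dx":-0.88,"dy":-0.68},{"dx":-0.88,"dy":-0.68},{"dx":-0.88,"dy":-0.68}]'
python3 -m pendant '[{"dx":-0.88,"dy":-0.68},{"dx":-0.88,"dy":-0.68},{"dx":-0.88,"dy":-0.68}]'
python3 -m pendant '[{"dx":-0.88,"dy":-0.68},{"dx":-0.88,"dy":-0.68},{"dx":-0.88,"dy":-0.68}]'
```

```text
validation failed for argument at $[0]...
validation failed for argument at $[0]...
validation failed for argument at $[0]...
```

```bash

python3 -m pendant '[{"wx":0,"wy":0,"wz":0,"dx":-0.88,"dy":-0.68,"dz":0,"grip":1},{"wx":0,"wy":0,"wz":0,"dx":-0.88,"dy":-0.68,"dz":0,"grip":1},{"wx":0,"wy":0,"wz":0,"dx":-0.88,"dy":-0.68,"dz":0,"grip":1}]'
```

```text
t: 0.35
tcp_pos: [0.2123, 0.4228, 0.2307]
orientation: [[-0.952, 0.307, 0.0], [0.307, 0.952, -0.003], [-0.001, -0.003, -1.0]]
contact_force: [0.1, 1.1, 0.4]
grip_width: 0.0855
grasp_force: 0.0
```

```bash

python3 -m pendant '[{"wx":0,"wy":0,"wz":0,"dx":-0.88,"dy":-0.68,"dz":0,"grip":1},{"wx":0,"wy":0,"wz":0,"dx":-0.88,"dy":-0.68,"dz":0,"grip":1},{"wx":0,"wy":0,"wz":0,"dx":-0.88,"dy":-0.68,"dz":0,"grip":1}]'
python3 -m pendant '[{"wx":0,"wy":0,"wz":0,"dx":-0.88,"dy":-0.68,"dz":0,"grip":1},{"wx":0,"wy":0,"wz":0,"dx":-0.88,"dy":-0.68,"dz":0,"grip":1},{"wx":0,"wy":0,"wz":0,"dx":-0.88,"dy":-0.68,"dz":0,"grip":1}]'
python3 -m pendant '[{"wx":0,"wy":0,"wz":0,"dx":-0.88,"dy":-0.68,"dz":0,"grip":1},{"wx":0,"wy":0,"wz":0,"dx":-0.88,"dy":-0.68,"dz":0,"grip":1},{"wx":0,"wy":0,"wz":0,"dx":-0.88,"dy":-0.68,"dz":0,"grip":1}]'
python3 -m pendant '[{"wx":0,"wy":0,"wz":0,"dx":-0.88,"dy":-0.68,"dz":0,"grip":1},{"wx":0,"wy":0,"wz":0,"dx":-0.88,"dy":-0.68,"dz":0,"grip":1},{"wx":0,"wy":0,"wz":0,"dx":-0.88,"dy":-0.68,"dz":0,"grip":1}]'
python3 -m pendant '[{"wx":0,"wy":0,"wz":0,"dx":-0.88,"dy":-0.68,"dz":0,"grip":1},{"wx":0,"wy":0,"wz":0,"dx":-0.88,"dy":-0.68,"dz":0,"grip":1},{"wx":0,"wy":0,"wz":0,"dx":-0.88,"dy":-0.68,"dz":0,"grip":1}]'
python3 -m pendant '[{"wx":0,"wy":0,"wz":0.3,"dx":-0.88,"dy":-0.68,"dz":0,"grip":1},{"wx":0,"wy":0,"wz":0.6,"dx":-0.88,"dy":-0.68,"dz":0,"grip":1},{"wx":0,"wy":0,"wz":1,"dx":-0.88,"dy":-0.68,"dz":0,"grip":1},{"wx":0,"wy":0,"wz":1,"dx":-0.88,"dy":-0.68,"dz":0,"grip":1},{"wx":0,"wy":0,"wz":1,"dx":-0.88,"dy":-0.68,"dz":0,"grip":1},{"wx":0,"wy":0,"wz":1,"dx":-0.88,"dy":-0.68,"dz":0,"grip":1},{"wx":0,"wy":0,"wz":1,"dx":-0.88,"dy":-0.68,"dz":0,"grip":1},{"wx":0,"wy":0,"wz":1,"dx":-0.88,"dy":-0.68,"dz":0,"grip":1},{"wx":0,"wy":0,"wz":1,"dx":-0.88,"dy":-0.68,"dz":0,"grip":1},{"wx":0,"wy":0,"wz":1,"dx":-0.88,"dy":-0.68,"dz":0,"grip":1},{"wx":0,"wy":0,"wz":1,"dx":-0.88,"dy":-0.68,"dz":0,"grip":1},{"wx":0,"wy":0,"wz":1,"dx":-0.88,"dy":-0.68,"dz":0,"grip":1},{"wx":0,"wy":0,"wz":1,"dx":-0.88,"dy":-0.68,"dz":0,"grip":1}]'
```

```text
t: 0.6
tcp_pos: [0.2632, 0.3496, 0.231]
orientation: [[-0.951, 0.308, 0.0], [0.308, 0.951, -0.002], [-0.001, -0.002, -1.0]]
contact_force: [0.1, 0.4, 0.0]
grip_width: 0.0857
grasp_force: 0.0
t: 0.85
tcp_pos: [0.3139, 0.2764, 0.2312]
orientation: [[-0.951, 0.309, 0.001], [0.309, 0.951, -0.002], [-0.001, -0.001, -1.0]]
contact_force: [-0.3, 0.2, -0.4]
grip_width: 0.0856
grasp_force: 0.0
t: 1.1
tcp_pos: [0.3646, 0.2032, 0.2312]
orientation: [[-0.951, 0.309, 0.001], [0.309, 0.951, -0.002], [-0.002, -0.001, -1.0]]
contact_force: [0.1, 0.5, 0.3]
grip_width: 0.0854
grasp_force: 0.0
t: 1.35
tcp_pos: [0.4153, 0.13, 0.2312]
orientation: [[-0.951, 0.309, 0.002], [0.309, 0.951, -0.001], [-0.002, -0.001, -1.0]]
contact_force: [0.5, -0.9, -1.2]
grip_width: 0.0852
grasp_force: 0.0
t: 1.6
tcp_pos: [0.4657, 0.0567, 0.2311]
orientation: [[-0.951, 0.308, 0.002], [0.308, 0.951, -0.002], [-0.002, -0.001, -1.0]]
contact_force: [-0.4, -0.3, -0.2]
grip_width: 0.0854
grasp_force: 0.0
t: 2.68
tcp_pos: [0.513, -0.0118, 0.231]
orientation: [[0.311, 0.95, -0.001], [0.95, -0.311, 0.001], [0.0, -0.001, -1.0]]
contact_force: [-0.1, -0.7, -0.5]
grip_width: 0.0855
grasp_force: 0.0
```

```bash

python3 -m pendant '[{"wx":0,"wy":0,"wz":0.18,"dx":-0.65,"dy":0.93,"dz":0,"grip":1},{"wx":0,"wy":0,"wz":0.18,"dx":-0.65,"dy":0.93,"dz":0.5,"grip":1},{"wx":0,"wy":0,"wz":0.18,"dx":-0.65,"dy":0.93,"dz":0.75,"grip":1},{"wx":0,"wy":0,"wz":0.18,"dx":-0.65,"dy":0.93,"dz":0.75,"grip":1},{"wx":0,"wy":0,"wz":0.18,"dx":-0.65,"dy":0.93,"dz":0.75,"grip":1},{"wx":0,"wy":0,"wz":0.18,"dx":-0.65,"dy":0.93,"dz":0.75,"grip":1}]'
python3 - <<'E'
from h import *
s=manip.read_state();print(s["tcp_pos"],s["orientation"])
c=manip.calibration("wrist");p,d=manip.snapshot("wrist");cv2.imwrite("pics/w1.png",p)
P=cloud(c,d);D=np.array([.5676,-.085])
m=(P[...,2]>.076)&(P[...,2]<.1)&(np.hypot(*(P[...,:2]-D).transpose(2,0,1))<.04)
q=P[m];print(len(q),np.median(q[:,2]) if len(q) else 0,cv2.minAreaRect(q[:,:2].astype(np.float32)) if len(q) else 0)
E
```

```text
t: 3.18
tcp_pos: [0.5683, -0.0841, 0.1718]
orientation: [[0.558, 0.83, -0.0], [0.83, -0.558, 0.001], [0.0, -0.0, -1.0]]
contact_force: [-0.1, 0.4, -0.0]
grip_width: 0.0854
grasp_force: 0.0
[ 0.56831952 -0.08405067  0.17176697] [[ 5.57695127e-01  8.30045868e-01 -3.98913861e-05]
 [ 8.30045754e-01 -5.57695024e-01  5.53386925e-04]
 [ 4.37089303e-04 -3.41732867e-04 -9.99999846e-01]]
1163 0.08825942629748178 ((0.5681360960006714, -0.08781906217336655), (0.04433894529938698, 0.01196723710745573), 55.98952102661133)
```

View pics/w1.png

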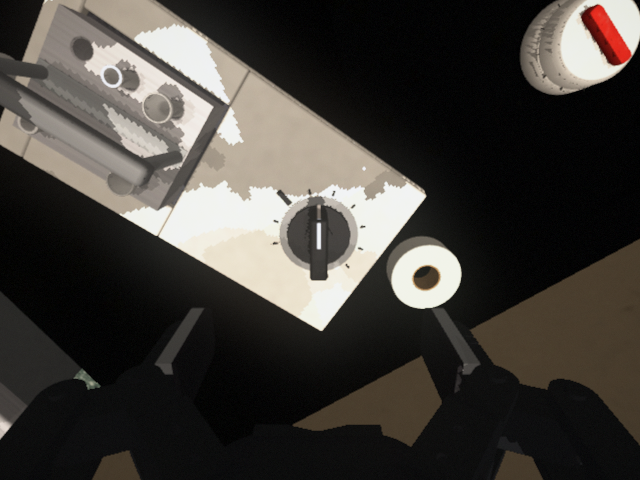

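Wrist view: the dial bar is vertical at (318,240), parallel to and midway between the finger pads, and the long mark is at (283,197). Descending.

```bash

python3 -m pendant '[{"wx":0,"wy":0,"wz":0,"dx":-0.02,"dy":0.01,"dz":0.4,"grip":1},{"wx":0,"wy":0,"wz":0,"dx":-0.02,"dy":0.01,"dz":0.75,"grip":1},{"wx":0,"wy":0,"wz":0,"dx":-0.02,"dy":0.01,"dz":1,"grip":1},{"wx":0,"wy":0,"wz":0,"dx":-0.02,"dy":0.01,"dz":1,"grip":1}]' 30
python3 -m pendant '[{"wx":0,"wy":0,"wz":0,"dx":0,"dy":0,"dz":0.25,"grip":1},{"wx":0,"wy":0,"wz":0,"dx":0,"dy":0,"dz":0.4,"grip":1},{"wx":0,"wy":0,"wz":0,"dx":0,"dy":0,"dz":0.4,"grip":1},{"wx":0,"wy":0,"wz":0,"dx":0,"dy":0,"dz":0.4,"grip":0.3},{"wx":0,"wy":0,"wz":0,"dx":0,"dy":0,"dz":0.4,"grip":0.3},{"wx":0,"wy":0,"wz":0,"dx":0,"dy":0,"dz":0.4,"grip":0.3},{"wx":0,"wy":0,"wz":0,"dx":0,"dy":0,"dz":0.4,"grip":0},{"wx":0,"wy":0,"wz":0,"dx":0,"dy":0,"dz":0.4,"grip":0},{"wx":0,"wy":0,"wz":0,"dx":0,"dy":0,"dz":0.4,"grip":0},{"wx":0,"wy":0,"wz":0,"dx":0,"dy":0,"dz":0.4,"grip":0},{"wx":0,"wy":0,"wz":0,"dx":0,"dy":0,"dz":0.4,"grip":0},{"wx":0,"wy":0,"wz":0,"dx":0,"dy":0,"dz":0.4,"grip":0}]' 30
```

```text
t: 3.57
tcp_pos: [0.5661, -0.0853, 0.0892]
orientation: [[0.557, 0.83, -0.005], [0.83, -0.557, 0.002], [-0.001, -0.005, -1.0]]
contact_force: [-0.8, -0.8, -0.2]
grip_width: 0.0857
grasp_force: 0.0
t: 4.57
tcp_pos: [0.5679, -0.0866, 0.0603]
orientation: [[0.558, 0.83, -0.0], [0.83, -0.558, 0.0], [0.0, -0.0, -1.0]]
contact_force: [-3.8, 1.3, 8.0]
grip_width: 0.0118
grasp_force: 42.9
```

```bash

python3 -m pendant '[{"wx":0,"wy":0,"wz":-0.06,"dx":0,"dy":0,"dz":0,"grip":0},{"wx":0,"wy":0,"wz":-0.12,"dx":0,"dy":0,"dz":0,"grip":0},{"wx":0,"wy":0,"wz":-0.18,"dx":0,"dy":0,"dz":0,"grip":0},{"wx":0,"wy":0,"wz":-0.24,"dx":0,"dy":0,"dz":0,"grip":0},{"wx":0,"wy":0,"wz":-0.3,"dx":0,"dy":0,"dz":0,"grip":0},{"wx":0,"wy":0,"wz":-0.36,"dx":0,"dy":0,"dz":0,"grip":0},{"wx":0,"wy":0,"wz":-0.42,"dx":0,"dy":0,"dz":0,"grip":0},{"wx":0,"wy":0,"wz":-0.46,"dx":0,"dy":0,"dz":0,"grip":0},{"wx":0,"wy":0,"wz":-0.46,"dx":0,"dy":0,"dz":0,"grip":0},{"wx":0,"wy":0,"wz":-0.46,"dx":0,"dy":0,"dz":0,"grip":0},{"wx":0,"wy":0,"wz":-0.46,"dx":0,"dy":0,"dz":0,"grip":0},{"wx":0,"wy":0,"wz":-0.46,"dx":0,"dy":0,"dz":0,"grip":0}]'
python3 -m pendant '[{"wx":0,"wy":0,"wz":0,"dx":0,"dy":0,"dz":0,"grip":0.6},{"wx":0,"wy":0,"wz":0,"dx":0,"dy":0,"dz":0,"grip":1},{"wx":0,"wy":0,"wz":0,"dx":0,"dy":0,"dz":0,"grip":1},{"wx":0,"wy":0,"wz":0,"dx":0,"dy":0,"dz":0,"grip":1},{"wx":0,"wy":0,"wz":0,"dx":0,"dy":0,"dz":0,"grip":1},{"wx":0,"wy":0,"wz":0,"dx":0,"dy":0,"dz":0,"grip":1},{"wx":0,"wy":0,"wz":0,"dx":0,"dy":0,"dz":-0.4,"grip":1},{"wx":0,"wy":0,"wz":0,"dx":0,"dy":0,"dz":-0.8,"grip":1},{"wx":0,"wy":0,"wz":0,"dx":0,"dy":0,"dz":-1,"grip":1},{"wx":0,"wy":0,"wz":0,"dx":0,"dy":0,"dz":-1,"grip":1}]'
python3 -m pendant '[{"wx":0,"wy":0,"wz":0,"dx":0,"dy":0,"dz":-0.5,"grip":1},{"wx":0,"wy":0,"wz":0,"dx":0,"dy":0,"dz":-1,"grip":1},{"wx":0,"wy":0,"wz":0,"dx":0,"dy":0,"dz":-1,"grip":1},{"wx":0,"wy":0,"wz":0,"dx":0,"dy":0,"dz":-1,"grip":1},{"wx":0,"wy":0,"wz":0,"dx":0,"dy":0,"dz":-1,"grip":1}]'
python3 - <<'E'
from h import *
s=manip.read_state();print(s["tcp_pos"],s["orientation"])
c=manip.calibration("wrist");p,d=manip.snapshot("wrist");cv2.imwrite("pics/w2.png",p)
P=cloud(c,d);D=np.array([.568,-.086])
def f(z0,z1,C,r):
    m=(P[...,2]>z0)&(P[...,2]<z1)&(np.hypot(*(P[...,:2]-C).transpose(2,0,1))<r)
    q=P[m];print(len(q),np.median(q[:,2]) if len(q) else 0,cv2.minAreaRect(q[:,:2].astype(np.float32)) if len(q) else 0)
f(.076,.1,D,.04);f(.13,.15,np.array([.5085,.058]),.1)
E
```

```text
t: 5.57
tcp_pos: [0.5672, -0.0864, 0.0603]
orientation: [[-0.13, 0.992, -0.001], [0.992, 0.13, 0.001], [0.001, -0.001, -1.0]]
contact_force: [-5.5, 1.7, 9.6]
grip_width: 0.0113
grasp_force: 43.2
t: 6.4
tcp_pos: [0.5703, -0.0875, 0.1435]
orientation: [[-0.13, 0.992, 0.007], [0.992, 0.13, -0.002], [-0.003, 0.007, -1.0]]
contact_force: [0.4, -0.3, -0.2]
grip_width: 0.0854
grasp_force: 0.0
t: 6.82
tcp_pos: [0.5675, -0.0867, 0.2181]
orientation: [[-0.13, 0.992, -0.002], [0.992, 0.13, 0.001], [0.001, -0.002, -1.0]]
contact_force: [0.4, -0.1, -0.0]
grip_width: 0.0852
grasp_force: 0.0
[ 0.56750695 -0.08669742  0.21808452] [[-1.29642554e-01  9.91559504e-01 -1.59958717e-03]
 [ 9.91560480e-01  1.29643629e-01  5.86928353e-04]
 [ 7.89350672e-04 -1.50999653e-03 -9.99998548e-01]]
829 0.08834296284359884 ((0.5677602887153625, -0.08721652626991272), (0.011308218352496624, 0.04378742724657059), 7.6555657386779785)
2032 0.14008524271347905 ((0.5202731490135193, 0.027325062081217766), (0.012249662540853024, 0.04576415941119194), 22.696720123291016)
```

View pics/w2.png

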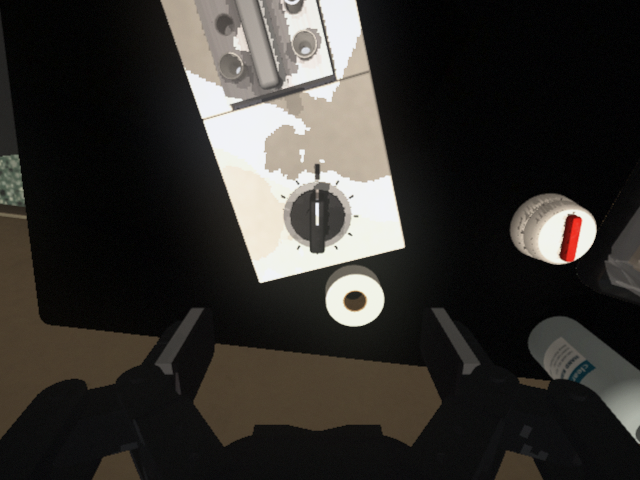

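Wrist view: the pointer (317,213) lines up with the long mark (317,170), so the dial is set (bar at 97.7°, wanted 97.5°). Next, the handle.

```bash

python3 -m pendant '[{"wx":0,"wy":0,"wz":0,"dx":0.5,"dy":-0.15,"dz":0,"grip":1},{"wx":0,"wy":0,"wz":0,"dx":1,"dy":-0.25,"dz":0,"grip":1},{"wx":0,"wy":0,"wz":0,"dx":1,"dy":-0.25,"dz":0,"grip":1}]'
python3 -m pendant '[{"wx":0,"wy":0,"wz":-0.06,"dx":0.5,"dy":-0.15,"dz":0,"grip":1},{"wx":0,"wy":0,"wz":-0.12,"dx":0.89,"dy":-0.25,"dz":0,"grip":1},{"wx":0,"wy":0,"wz":-0.167,"dx":0.89,"dy":-0.25,"dz":0,"grip":1},{"wx":0,"wy":0,"wz":-0.167,"dx":0.89,"dy":-0.25,"dz":0,"grip":1},{"wx":0,"wy":0,"wz":-0.167,"dx":0.89,"dy":-0.25,"dz":0,"grip":1},{"wx":0,"wy":0,"wz":-0.167,"dx":0.89,"dy":-0.25,"dz":0,"grip":1}]'
python3 - <<'E'
from h import *
s=manip.read_state();print(s["tcp_pos"],s["orientation"])
c=manip.calibration("wrist");p,d=manip.snapshot("wrist");cv2.imwrite("pics/w3.png",p)
P=cloud(c,d)
m=(P[...,2]>.13)&(P[...,2]<.15)&(np.hypot(*(P[...,:2]-[.5085,.058]).transpose(2,0,1))<.1)
q=P[m];print(len(q),np.median(q[:,2]),cv2.minAreaRect(q[:,:2].astype(np.float32)))
E
```

```text
t: 7.12
tcp_pos: [0.5345, -0.0048, 0.2173]
orientation: [[-0.133, 0.991, -0.006], [0.991, 0.133, 0.004], [0.004, -0.005, -1.0]]
contact_force: [0.4, 0.4, 0.1]
grip_width: 0.0853
grasp_force: 0.0
t: 7.62
tcp_pos: [0.5088, 0.0573, 0.2184]
orientation: [[-0.38, 0.925, -0.001], [0.925, 0.38, -0.0], [0.001, -0.001, -1.0]]
contact_force: [-0.4, -0.6, -1.1]
grip_width: 0.0856
grasp_force: 0.0
[0.5088012  0.05727502 0.21839195] [[-3.79689632e-01  9.25112748e-01 -1.47858372e-03]
 [ 9.25113791e-01  3.79689965e-01 -5.92533059e-05]
 [ 5.06587411e-04 -1.39035605e-03 -9.99998905e-01]]
2760 0.1401602311039944 ((0.5084927678108215, 0.05582784488797188), (0.012007879093289375, 0.10525967925786972), 22.25873374938965)
```

View pics/w3.png

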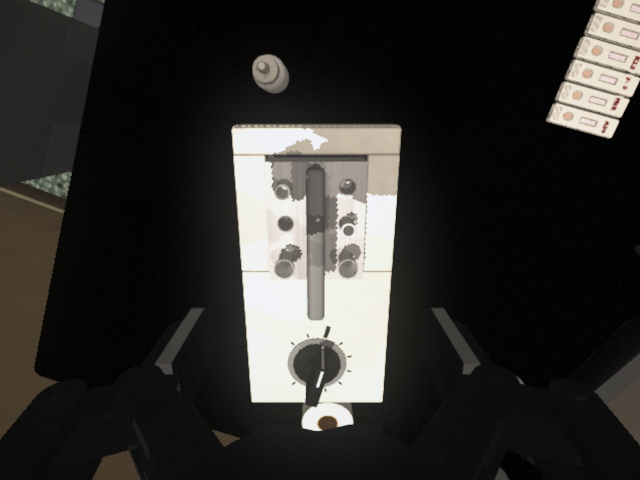

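Wrist view: the handle is vertical at u≈316 (rows 168–320), midway between the pads, and the block and all four tubes are seated. Descend and grip.

```bash

python3 -m pendant '[{"wx":0,"wy":0,"wz":0,"dx":0,"dy":0,"dz":0.4,"grip":1},{"wx":0,"wy":0,"wz":0,"dx":0,"dy":0,"dz":0.8,"grip":1},{"wx":0,"wy":0,"wz":0,"dx":0,"dy":0,"dz":0.8,"grip":1},{"wx":0,"wy":0,"wz":0,"dx":0,"dy":0,"dz":0.8,"grip":1}]'
python3 -m pendant '[{"wx":0,"wy":0,"wz":0,"dx":0,"dy":0,"dz":0.25,"grip":1},{"wx":0,"wy":0,"wz":0,"dx":0,"dy":0,"dz":0.49,"grip":1},{"wx":0,"wy":0,"wz":0,"dx":0,"dy":0,"dz":0.49,"grip":1},{"wx":0,"wy":0,"wz":0,"dx":0,"dy":0,"dz":0.49,"grip":0.3},{"wx":0,"wy":0,"wz":0,"dx":0,"dy":0,"dz":0.49,"grip":0.3},{"wx":0,"wy":0,"wz":0,"dx":0,"dy":0,"dz":0.49,"grip":0.3},{"wx":0,"wy":0,"wz":0,"dx":0,"dy":0,"dz":0.49,"grip":0.3},{"wx":0,"wy":0,"wz":0,"dx":0,"dy":0,"dz":0.49,"grip":0},{"wx":0,"wy":0,"wz":0,"dx":0,"dy":0,"dz":0.49,"grip":0},{"wx":0,"wy":0,"wz":0,"dx":0,"dy":0,"dz":0.49,"grip":0},{"wx":0,"wy":0,"wz":0,"dx":0,"dy":0,"dz":0.49,"grip":0},{"wx":0,"wy":0,"wz":0,"dx":0,"dy":0,"dz":0.49,"grip":0},{"wx":0,"wy":0,"wz":0,"dx":0,"dy":0,"dz":0.49,"grip":0}]' 70
```

```text
t: 8.0
tcp_pos: [0.5081, 0.0572, 0.1543]
orientation: [[-0.38, 0.925, -0.004], [0.925, 0.38, 0.0], [0.002, -0.004, -1.0]]
contact_force: [0.1, 0.5, 0.1]
grip_width: 0.0857
grasp_force: 0.0
t: 9.08
tcp_pos: [0.5083, 0.0576, 0.1166]
orientation: [[-0.382, 0.924, -0.001], [0.924, 0.382, -0.0], [-0.0, -0.001, -1.0]]
contact_force: [-4.0, -2.3, 6.4]
grip_width: 0.0103
grasp_force: 68.7
```

```bash

python3 -m pendant '[{"wx":0,"wy":0,"wz":0,"dx":0,"dy":0,"dz":-0.05,"grip":0},{"wx":0,"wy":0,"wz":0,"dx":0,"dy":0,"dz":-0.1,"grip":0},{"wx":0,"wy":0,"wz":0,"dx":0,"dy":0,"dz":-0.16,"grip":0},{"wx":0,"wy":0,"wz":0,"dx":0,"dy":0,"dz":-0.22,"grip":0},{"wx":0,"wy":0,"wz":0,"dx":0,"dy":0,"dz":-0.3,"grip":0},{"wx":0,"wy":0,"wz":0,"dx":0,"dy":0,"dz":-0.38,"grip":0},{"wx":0,"wy":0,"wz":0,"dx":0,"dy":0,"dz":-0.46,"grip":0},{"wx":0,"wy":0,"wz":0,"dx":0,"dy":0,"dz":-0.54,"grip":0},{"wx":0,"wy":0,"wz":0,"dx":0,"dy":0,"dz":-0.62,"grip":0},{"wx":0,"wy":0,"wz":0,"dx":0,"dy":0,"dz":-0.7,"grip":0},{"wx":0,"wy":0,"wz":0,"dx":0,"dy":0,"dz":-0.78,"grip":0},{"wx":0,"wy":0,"wz":0,"dx":0,"dy":0,"dz":-0.86,"grip":0},{"wx":0,"wy":0,"wz":0,"dx":0,"dy":0,"dz":-0.94,"grip":0},{"wx":0,"wy":0,"wz":0,"dx":0,"dy":0,"dz":-1,"grip":0}]'
python3 -m pendant '[{"wx":0,"wy":0,"wz":0,"dx":0,"dy":0,"dz":-0.07,"grip":0},{"wx":0,"wy":0,"wz":0,"dx":0,"dy":0,"dz":-0.14,"grip":0},{"wx":0,"wy":0,"wz":0,"dx":0,"dy":0,"dz":-0.2,"grip":0},{"wx":0,"wy":0,"wz":0,"dx":0,"dy":0,"dz":-0.23,"grip":0},{"wx":0,"wy":0,"wz":0,"dx":0,"dy":0,"dz":-0.25,"grip":0},{"wx":0,"wy":0,"wz":0,"dx":0,"dy":0,"dz":-0.25,"grip":0},{"wx":0,"wy":0,"wz":0,"dx":0,"dy":0,"dz":-0.25,"grip":0},{"wx":0,"wy":0,"wz":0,"dx":0,"dy":0,"dz":-0.25,"grip":0},{"wx":0,"wy":0,"wz":0,"dx":0,"dy":0,"dz":-0.25,"grip":0},{"wx":0,"wy":0,"wz":0,"dx":0,"dy":0,"dz":-0.25,"grip":0},{"wx":0,"wy":0,"wz":0,"dx":0,"dy":0,"dz":-0.25,"grip":0},{"wx":0,"wy":0,"wz":0,"dx":0,"dy":0,"dz":-0.25,"grip":0},{"wx":0,"wy":0,"wz":0,"dx":0,"dy":0,"dz":-0.25,"grip":0}]'
python3 - <<'E'
from h import *
p,d=manip.snapshot("scene");w,_=manip.snapshot("wrist")
cv2.imwrite("pics/end.png",np.hstack([cv2.resize(p[150:390,160:480],(400,300)),cv2.resize(w,(400,300))]))
c=manip.calibration("wrist")
P=cloud(c,_)
T=manip.read_state()["tcp_pos"]
for a,b in[(.2,.26),(.15,.2)]:
    m=(_>0)&(P[...,2]>a)&(P[...,2]<b)&(np.hypot(*(P[...,:2]-T[:2]).transpose(2,0,1))<.08)
    q=P[m];
    if len(q)>20:
        A=np.c_[q[:,:2]-T[:2],np.ones(len(q))];print(len(q),np.percentile(q[:,2],[5,50,95]),np.linalg.lstsq(A,q[:,2],rcond=None)[0],cv2.minAreaRect(q[:,:2].astype(np.float32)))
E
```

```text
t: 10.25
tcp_pos: [0.509, 0.0579, 0.197]
orientation: [[-0.382, 0.924, 0.001], [0.924, 0.382, 0.0], [-0.0, 0.001, -1.0]]
contact_force: [0.0, -0.9, -3.8]
grip_width: 0.0106
grasp_force: 68.3
t: 11.33
tcp_pos: [0.5088, 0.0579, 0.2161]
orientation: [[-0.382, 0.924, -0.0], [0.924, 0.382, 0.0], [0.0, 0.0, -1.0]]
contact_force: [0.1, -0.3, -4.8]
grip_width: 0.0105
grasp_force: 68.2
10961 [0.22772149 0.24016298 0.25609281] [ 0.02057114 -0.01007596  0.24100649] ((0.5137090086936951, 0.06143937632441521), (0.06528253108263016, 0.09741836041212082), 13.074295997619629)
16723 [0.16228621 0.17631886 0.19087696] [ 0.01178262 -0.05592903  0.17701567] ((0.5095588564872742, 0.055763036012649536), (0.08055480569601059, 0.10067082941532135), 22.496801376342773)
```

View pics/end.png

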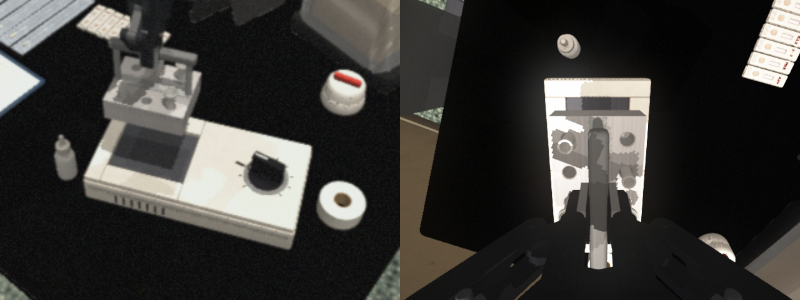

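The left panel shows the block clear above its well, with the bottle and roll untouched. The right panel shows the tubes in place. I'll check the tilt more closely.

```bash
python3 - <<'E'
from h import *
c=manip.calibration("wrist");w,d=manip.snapshot("wrist");P=cloud(c,d)
s=manip.read_state();T=s["tcp_pos"];L=(P-T)@np.array([[.924,-.382,0],[.382,.924,0],[0,0,1]])
ok=(d>0)&(abs(L[...,1])<.06)
def fit(m):
    q=L[m]
    for i in range(15):
        A=np.c_[q[:,:2],np.ones(len(q))];k=np.linalg.lstsq(A,q[:,2],rcond=None)[0];r=abs(A@k-q[:,2]);q=q[r<max(.0015,np.percentile(r,90))]
        if r.max()<.0015:break
    print(len(q),k,q.min(0),q.max(0))
fit(ok&(abs(L[...,0])<.04)&(abs(P[...,2]-.176)<.012))
fit(ok&(abs(L[...,0])<.006)&(abs(L[...,1])>.012)&(abs(P[...,2]-.24)<.012))
print(np.abs(s["joint_vel"]).max(),s["grasp_force"],s["contact_force"])
E
```

```text
12908 [-0.01119455  0.00119194 -0.03977436] [-0.03999751 -0.05314038 -0.04167687] [ 0.03998821  0.04804797 -0.0378676 ]
4501 [ 0.01008533 -0.00160781  0.02393267] [-0.00535481 -0.04480763  0.02232712] [0.00599524 0.05081906 0.02542132]
0.0019132825835539162 68.24538230895996 [-0.55090571 -0.43107586 -5.06239998]
```

The block is level (tilt about 0.01 rad) and still, and its top is at 0.176 m, which puts it 100 mm above its seat.

```bash
python3 -c "
from station import manip
print(manip.hand_in())"
```

```text
the job is handed in; nothing more can be done
None
```

I turned the dial down to the long standby mark, then lifted the tube block by its handle and handed in while holding it about 100 mm above its well, level and still, with all four tubes in it and the bottle and roll untouched; the hand-in returned no verdict.

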